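Mirror a kitted row of components for underside soldering

TASK

The board will be soldered from its underside, so its row of components is needed mirrored: move the four components from the full rack to the empty one in the reverse order, so that the one at the left end of the full rack ends at the right end of the other, its neighbour next to it, and so on. Stand each one upright on the middle of its own pad, as it stood before, and set it down gently rather than dropping it.

Things in the scene. Friction and masses are not known exactly. Their poses are not given: they have to be found in the camera images.
- capacitor: large electrolytic capacitor: an upright black cylinder with a bare aluminium top, 30 mm diameter, 45 mm tall, about 50 g. Origin: centre of its underside; z up along its axis.
- toroid: toroidal inductor: a flat ring wound with copper wire, lying flat, 40 mm outside diameter, 20 mm tall, its 17 mm middle closed with a black plug, about 60 g. Gripped across its outside. Origin: centre of its underside; z up.
- relay: power relay: a blue plastic box, 28 mm (x) by 32 mm (y), 26 mm tall, about 35 g. Origin: centre of its underside; z up.
- heatsink: finned aluminium heatsink: five upright fins on a base, 26 mm (x) by 38 mm (y), 35 mm tall, about 50 g. The outermost fins are flat walls facing +x and -x (26 mm apart), good to grip. Origin: centre of its underside; z up.
- full_rack: The rack, nearer or farther, whose pads hold the four components at the start. Fixed aluminium plate 70 (x) by 290 mm (y), 8 thick, four green rubber pads in a row, tops 10 mm above the bench, centres at x = 0, y = +99, +33, -33, -99 mm; 24 mm tall cheek at each end. Origin: centre of the underside, on the bench; y along the row to the robot's left, x away from the robot (both within 0.15 rad).
- empty_rack: The like rack, nearer or farther, whose pads are empty at the start. Fixed aluminium plate 70 (x) by 290 mm (y), 8 thick, four green rubber pads in a row, tops 10 mm above the bench, centres at x = 0, y = +99, +33, -33, -99 mm; 24 mm tall cheek at each end. Origin: centre of the underside, on the bench; y along the row to the robot's left, x away from the robot (both within 0.15 rad).
- pad_capacitor: the dull green rubber pad of the full rack, 60 x 58 mm, on which the capacitor stands at the start; fixed; it never moves, so it marks where the capacitor stood in the row. All four of these pads look alike. Origin: 2 mm below the centre of its top face; axes parallel to the full rack's.
- pad_toroid: the dull green rubber pad of the full rack, 60 x 58 mm, on which the toroid stands at the start; fixed; it never moves, so it marks where the toroid stood in the row. All four of these pads look alike. Origin: 2 mm below the centre of its top face; axes parallel to the full rack's.
- pad_relay: the dull green rubber pad of the full rack, 60 x 58 mm, on which the relay stands at the start; fixed; it never moves, so it marks where the relay stood in the row. All four of these pads look alike. Origin: 2 mm below the centre of its top face; axes parallel to the full rack's.
- pad_heatsink: the dull green rubber pad of the full rack, 60 x 58 mm, on which the heatsink stands at the start; fixed; it never moves, so it marks where the heatsink stood in the row. All four of these pads look alike. Origin: 2 mm below the centre of its top face; axes parallel to the full rack's.

How it is judged:
By the outcome, as a careful person would: the job done as asked, in the order asked, and still so for the second after the job is handed in, with the robot touching nothing.
It also fails if it takes over 80 s, if anything falls off the work surface, if the arm or the gripper's body presses on something with over 40 N, if the wrist force passes 120 N, or if a joint passes its speed limit or range.

ROBOT

A 6-joint arm with a two-finger parallel gripper is mounted at the origin on the work surface. World frame = base frame: x ahead of the robot, y to its left, z up, the work surface at z = 0. Lengths are in mm, angles in rad, forces in N, time in s.
With the tool pointing down it reaches from about 300 to 775 mm from the base axis. Payload 14.6 kg.
Tool frame: the origin (TCP) lies midway between the tips of the shut fingers; the grasp point (between the pads) lies behind it (manip.grip_depth is the z of the grasp point in the tool frame, in mm); z points along the fingers, y is the line along which they close (so a half turn about z gives the same grasp; the last joint's range is limited). The gripper opens to 94 mm and grips with 3 to 60 N. Pads are 16 mm wide; open, the fingers measure 119 mm over their backs; the gripper's body (75 mm by 177 mm) begins 78 mm behind the grasp point.
Start: joints at [1.078, 0.3, 1.521, -0, 1.321, -0.067], TCP at [227.173, 500.881, 205.446] pointing down, gripper open.
Joint ranges: [-3.03, 3.03], [-0.79, 2.21], [0.23, 2.52], [-1.04, 4.18], [0, 3.07], [-2.55, 2.55]. Speed limits (rad/s): [2.22, 2.22, 2.57, 3.14, 3.14, 3.14].

INTERFACE

Orientations are given as [roll, pitch, yaw] about the fixed x, y, z axes, in that order (R = Rz(yaw) Ry(pitch) Rx(roll)).
In Python, from cell import manip gives the robot as it stands.
- The arm moves only by the shell command python3 nudge.py FILE [OPENING] [FORCE], which reads ROWS from the file FILE. ROWS is a JSON list that holds a single list of rows (three levels of brackets), with 1 to 5 rows, each of 6 numbers: dx, dy, dz in cm, then a rotation vector rx, ry, rz in units of 0.25 rad; each row is the pose to reach, as a shift and turn from the pose commanded when the command began, along the tool's axes at that moment; what a row does not reach only later rows make up. A row lasts 1/10 s, in which the tool goes at most 50 mm and 0.15 rad, less where a joint would pass 70% of its speed; a pose out of reach is approached as far as the arm can. OPENING is the finger opening in mm, set as the command begins (- or left out keeps the last). The fingers move at their own pace and stop on an object; FORCE is the grip in N (left out, the last holds). Time passes only in rows, so rows that do not move let the fingers close. It prints the time, the measured TCP pose, the force, the opening and the grip force at its end. Input that does not fit is refused with a message, and nothing moves.
- manip.read_state(): the state, without advancing time (a new reading comes with each control period).
- manip.camera(name): name is "scene" or "side" or "wrist"; returns (picture, depth): 480x640x3 uint8, red, green, blue; 480x640 float32, mm along the optical axis (not along the pixel's ray), 0 where there is no reading.
- manip.camera_info(name): a dict with "K" (3x3 intrinsics, pixels), "rvec" (rotation vector, rad) and "tvec" (3), from world to camera coordinates, as OpenCV has them; the wrist camera has in their place "mount" (4x4, takes a point from camera to tool coordinates, whose origin is the TCP and whose axes are the flange's). Camera axes: x right, y down, z forward; pixel columns grow to the right and rows downward; lengths in mm; the calibration is good to about 2 mm. A picture is of the moment at which its call begins: read the wrist's pose just before it. camera_info takes no time and is no camera call.
- manip.sign_off(): hands the job in; it is judged then, once.
The state is a dict: "clock": time; "joints": joint angles; "qd": joint speeds; "effort": joint torques, N m; "eef_pos": TCP position; "eef_rot": TCP orientation; "wrist_force": force on the tool from outside, world axes, zero at the start; "moment": the same for the moment, N m; "finger_gap": finger opening in mm; "finger_force": force on a finger pad.
Only numpy, scipy, OpenCV 4.12 (cv2) and the standard library are available. Lean on these libraries where they do the work, as an engineer would, in place of code of your own. Each camera call takes 0.05 s, during which the arm holds its last target. There are 200 camera calls.

## Working session

There is one attempt and no reset: what is moved stays moved. The work goes in short steps, Python scripts to look and compute and a shell command to move; the robot and the scene stay as the last step left them, time stands still between calls to the robot, and variables do not carry over. Pictures are saved under pics/ and viewed, at most 14 in all, crops included, and the job is handed in when it is done.

```bash
ls; mkdir -p pics; python3 - <<'E'
from cell import manip
import cv2
print(manip.read_state(), manip.grip_depth)
for n in ("scene","side"):
    p,d=manip.camera(n); cv2.imwrite(f"pics/{n}0.png",p[:,:,::-1]); 
    import numpy as np; np.savez(f"{n}0.npz",p=p,d=d)
for n in ("scene","side","wrist"): print(n,manip.camera_info(n))
E
```

```text
cell.py
nudge.py
pics
{'clock': 0.0, 'joints': array([ 1.07840877e+00,  3.00489662e-01,  1.52152934e+00, -1.96958816e-05,
        1.32070218e+00, -6.65873108e-02]), 'qd': array([ 0.00097664,  0.00053494, -0.0008152 , -0.00046033, -0.00081393,
       -0.001221  ]), 'effort': array([ 8.91903583e-04, -5.31808662e+01, -3.52730048e+01,  7.08295754e-02,
        2.44613760e-02, -4.78972015e-05]), 'eef_pos': array([227.06340546, 500.6749042 , 204.89803715]), 'eef_rot': array([-3.14046536e+00, -5.60544926e-05,  2.71579726e+00]), 'wrist_force': array([ 0.28793075,  0.25877225, -0.23297258]), 'moment': array([ 0.00967319, -0.00516539,  0.01099464]), 'finger_force': 0.0, 'finger_gap': 94.17280534183637} -18.8
scene {'K': array([[440.83131174,   0.        , 319.92689866],
       [  0.        , 440.83131174, 229.52252419],
       [  0.        ,   0.        ,   1.        ]]), 'rvec': array([ 2.08238423,  0.81201267, -0.37928774]), 'tvec': array([-403.97754923, -194.17570258,  981.36499435])}
side {'K': array([[573.58042044,   0.        , 314.02982166],
       [  0.        , 573.58042044, 242.02003365],
       [  0.        ,   0.        ,   1.        ]]), 'rvec': array([ 1.07596204, -2.50436299,  0.88782494]), 'tvec': array([368.54530065, 369.27958894, 578.71132608])}
wrist {'K': array([[347.69545136,   0.        , 315.19692208],
       [  0.        , 347.69545136, 243.24984737],
       [  0.        ,   0.        ,   1.        ]]), 'mount': array([[-1.55734655e-04, -9.64560923e-01, -2.63860192e-01,
         7.68243372e+01],
       [ 9.99999812e-01, -3.06678336e-04,  5.30869442e-04,
         3.37198671e-01],
       [-5.92976124e-04, -2.63860060e-01,  9.64560790e-01,
        -1.79208153e+02],
       [ 0.00000000e+00,  0.00000000e+00,  0.00000000e+00,
         1.00000000e+00]])}
```
View pics/scene0.png

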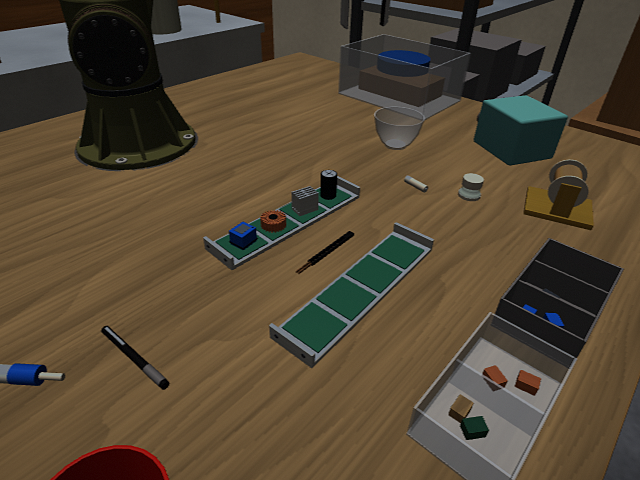

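View pics/side0.png

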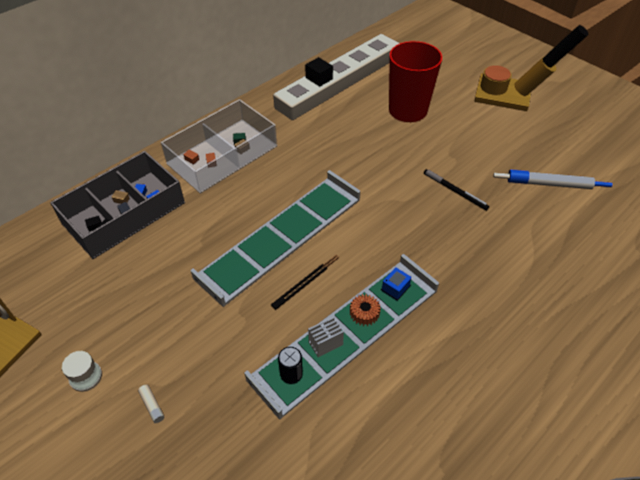

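The scene view shows the full rack nearer the robot, with the relay at (242,235), toroid (273,220), heatsink (305,200) and capacitor (329,184). The empty rack's pads run from (313,326) to (398,250). The side view shows the same objects: relay (397,283), toroid (365,309), heatsink (325,337), capacitor (290,365).

```bash
cat > h.py <<'E'
import numpy as np, cv2
from cell import manip
from scipy.spatial.transform import Rotation as Ro
def cam(n, st=None):
    "K, R, C (world): world = C + s*R@K^-1@[u,v,1]"
    i=manip.camera_info(n); K=i["K"]
    if n=="wrist":
        T=np.eye(4); T[:3,:3]=Ro.from_euler('xyz',st["eef_rot"]).as_matrix(); T[:3,3]=st["eef_pos"]
        M=T@i["mount"]; return K,M[:3,:3],M[:3,3]
    R=cv2.Rodrigues(i["rvec"])[0].T; return K,R,-R@i["tvec"].ravel()
def ray(c,uv):
    K,R,C=c; uv=np.atleast_2d(uv).astype(float)
    d=np.c_[uv,np.ones(len(uv))]@np.linalg.inv(K).T@R.T; return C,d
def plane(c,uv,z):
    C,d=ray(c,uv); return C+d*((z-C[2])/d[:,2])[:,None]
def tri(c1,u1,c2,u2):
    "midpoint and gap of two rays"
    C1,d1=ray(c1,u1);C2,d2=ray(c2,u2);o=[];g=[]
    for a,b in zip(d1,d2):
        s=np.linalg.lstsq(np.c_[a,-b],C2-C1,rcond=None)[0]; p,q=C1+s[0]*a,C2+s[1]*b
        o.append((p+q)/2);g.append(np.linalg.norm(p-q))
    return np.array(o),np.array(g)
def green(p,lo=60):
    h=cv2.cvtColor(p,cv2.COLOR_RGB2HSV)
    return cv2.inRange(h,(65,lo,25),(90,255,255))
def quads(m,amin=300):
    "corner quads (min-area fit, then 4-gon) of solid blobs"
    o=[]
    for c in cv2.findContours(m,cv2.RETR_EXTERNAL,cv2.CHAIN_APPROX_NONE)[0]:
        if cv2.contourArea(c)<amin: continue
        M=cv2.moments(c); o.append((M['m10']/M['m00'],M['m01']/M['m00'],M['m00']))
    return np.array(o)
E
python3 - <<'E'
from h import *
np.set_printoptions(precision=1,suppress=True)
for n in("scene","side"):
    p=np.load(n+"0.npz")["p"]; c=cam(n); q=quads(green(p),100)
    print(n,c[2]); print(np.c_[q,plane(c,q[:,:2],10)[:,:2]])
a,b=cam("scene"),cam("side")
print(tri(a,[[313,326],[398,250],[242,229],[273,215],[304,192],[329,173]],b,[[328,201],[231,272],[397,274],[365,303],[325,327],[290,356]]))
E
```

```text
scene [ 897.5 -408.7  437.5]
[[ 475.1  424.2  287.   859.6 -113.2]
 [ 314.3  326.4 1632.5  650.6 -130.2]
 [ 346.1  297.9 1318.   648.3  -64.2]
 [ 373.8  273.1 1069.5  646.     1.8]
 [ 398.   251.3  881.5  643.5   67.8]
 [ 239.6  246.4  391.5  458.8  -91.2]
 [ 274.1  228.7  264.   463.7  -23.2]
 [ 301.   213.1  257.   464.    39.4]
 [ 333.   198.2  241.5  472.7  113.6]
 [ 519.1  128.2 4472.5  592.6  666. ]]
side [190.1 318.8 685.1]
[[ 289.2  380.8 1143.   452.1  123.5]
 [ 330.6  352.9  786.   444.    57.9]
 [ 363.6  323.8  744.   444.7   -5.4]
 [ 399.1  296.8  730.5  440.5  -73.6]
 [ 230.9  271.5 1222.5  639.3   70.7]
 [ 264.3  246.3 1103.   641.7    4.8]
 [ 295.6  222.9  995.   643.9  -61. ]
 [ 324.8  200.9  898.   646.2 -126.8]]
(array([[ 645.8, -130.6,    7.4],
       [ 640.3,   71.1,    8.7],
       [ 457.6,  -83.1,   38.4],
       [ 457.7,  -19.4,   32.3],
       [ 461.4,   50.6,   46.2],
       [ 458.7,  114.9,   55.6]]), array([4.3, 2. , 1.1, 0.9, 1.4, 1.8]))
```

The manual's scale: shifts go in cm and turns go in units of 0.25 rad. Converting my numbers, -210 mm is -21, -168 mm is -16.8, 0.7 rad is 2.8.

```bash
cat > go.py <<'E'
# prints the shift in tool axes from the pose now to x y z yaw
import sys
from h import *
np.set_printoptions(precision=3,suppress=True)
x,y,z,w=map(float,sys.argv[1:5]); s=manip.read_state()
R=Ro.from_euler('xyz',s["eef_rot"])
print(round(s["clock"],2),"pos",s["eef_pos"],s["eef_rot"],"->",R.inv().apply(np.array([x,y,z])-s["eef_pos"]).round(1),(R.inv()*Ro.from_euler('xyz',[np.pi,0,w])).as_rotvec())
E
echo '[[[-4.2,-2.6,0,0,0,0.56],[-8.4,-5.3,0,0,0,1.12],[-12.6,-7.9,0,0,0,1.68],[-16.8,-10.6,0,0,0,2.28],[-21,-13.2,0,0,0,2.8]]]' > rows.txt && python3 nudge.py rows.txt
python3 go.py 550 10 205 1.571
```

```text
clock: 0.6
eef_pos: [364.4, 292.1, 205.4]
eef_rot: [-3.141, 0.0, 2.01]
wrist_force: [0.8, 0.1, 0.1]
finger_gap: 94.2
finger_force: 0.0
0.6 pos [364.422 292.08  205.355] [-3.141  0.     2.01 ] -> [-334.2   48.     0.4] [-0.     0.     0.439]
```

```bash

echo '[[[-4.8,0.7,0,0,0,0.4],[-9.5,1.4,0,0,0,0.8],[-14.3,2,0,0,0,1.2],[-19,2.7,0,0,0,1.6],[-23.8,3.4,0,0,0,1.76]]]' > rows.txt && python3 nudge.py rows.txt
echo '[[[-4.5,0,0,0,0,0],[-9,0,0,0,0,0],[-9.7,0,0,0,0,0],[-9.7,0,0,0,0,0],[-9.7,0,0,0,0,0]]]' > rows.txt && python3 nudge.py rows.txt
python3 - <<'E'
from h import *
import pickle
s=manip.read_state(); p,d=manip.camera("wrist"); print(s["eef_pos"],s["eef_rot"],s["qd"].round(3))
cv2.imwrite("pics/w1.png",p[:,:,::-1]); pickle.dump((s,p,d),open("w1.pkl","wb"))
E
```

```text
clock: 1.1
eef_pos: [497.7, 91.9, 205.4]
eef_rot: [-3.141, -0.0, 1.572]
wrist_force: [0.6, 1.1, 0.3]
finger_gap: 94.3
finger_force: 0.0
clock: 1.6
eef_pos: [497.5, -2.5, 205.4]
eef_rot: [-3.141, -0.0, 1.576]
wrist_force: [-0.2, 0.4, 0.1]
finger_gap: 93.9
finger_force: 0.0
[497.46248102  -2.45803741 205.35638347] [-3.14136321e+00 -1.97708760e-04  1.57614160e+00] [ 0.018 -0.002 -0.002  0.001  0.001 -0.002]
```

View pics/w1.png

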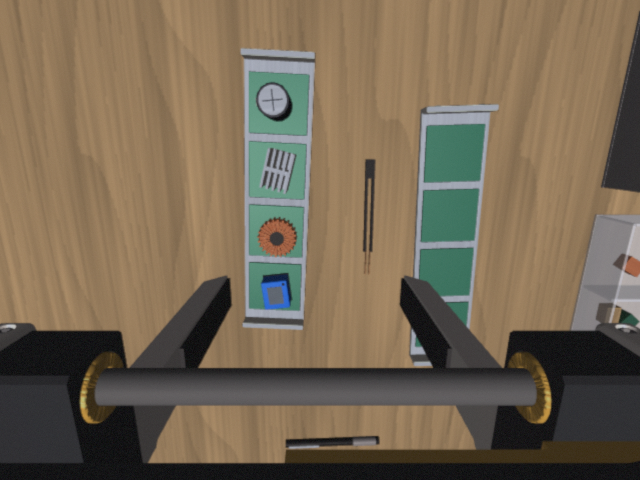

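The wrist view shows the full rack on the left, with capacitor (273,100), heatsink (278,170), toroid (277,237) and relay (276,293). The empty rack is on the right, its pads at (454,153), (449,216) and (446,271), with the fourth partly hidden by a finger. I'll take a second view from a shifted place.

```bash

echo '[[[-3,2.5,0,0,0,0],[-5.8,5,0,0,0,0],[-5.8,5,0,0,0,0],[-5.8,5,0,0,0,0]]]' > rows.txt && python3 nudge.py rows.txt
cat > meas.py <<'E'
from h import *
def blobs(m,amin=60):
    o=[]
    for c in cv2.findContours(m,cv2.RETR_EXTERNAL,cv2.CHAIN_APPROX_NONE)[0]:
        if cv2.contourArea(c)<amin: continue
        h=cv2.convexHull(c); M=cv2.moments(h)
        o.append((M['m10']/M['m00'],M['m01']/M['m00'],cv2.contourArea(h),*cv2.boundingRect(h),cv2.minAreaRect(h)[2]))
    return np.array(o)
E
python3 - <<'E'
from meas import *
import pickle
np.set_printoptions(precision=1,suppress=True)
s=manip.read_state(); p,d=manip.camera("wrist"); print(s["eef_pos"],s["eef_rot"])
cv2.imwrite("pics/w2.png",p[:,:,::-1]); pickle.dump((s,p,d),open("w2.pkl","wb"))
for f in("w1","w2"):
    s,p,d=pickle.load(open(f+".pkl","rb"))
    h=cv2.cvtColor(p,cv2.COLOR_RGB2HSV)
    g=blobs(green(p)); c=cam("wrist",s)
    print(f,"green");print(np.c_[g,plane(c,g[:,:2],10)[:,:2]])
    print("blue");print(blobs(cv2.inRange(h,(105,150,60),(130,255,255))))
    print("orange");b=cv2.inRange(h,(2,150,60),(14,255,255));print(blobs(b))
    for u,v in ((273,100),(278,170),(276,293),(150,150)): print(h[v,u],end='')
    # heatsink/cap light parts inside rack pads
    m=cv2.inRange(h,(0,0,90),(180,45,255)); print("grey");print(blobs(m,150))
E
```

```text
clock: 2.05
eef_pos: [547.8, -60.0, 204.9]
eef_rot: [-3.141, -0.0, 1.577]
wrist_force: [-0.3, 0.4, -0.6]
finger_gap: 94.0
finger_force: 0.0
[547.8 -60.  204.9] [-3.1 -0.   1.6]
w1 green
[[ 627.7  318.4  146.   620.   311.    18.    14.    14.   869.2 -118.2]
 [ 459.5  310.1  265.   446.   302.    22.    24.    49.4  668.3 -108.3]
 [ 274.3  285.7 2317.   249.   262.    52.    48.     2.6  450.7  -78.6]
 [ 446.5  270.  2219.   419.   248.    54.    48.    90.   647.6  -58.4]
 [ 275.6  230.3 2647.5  249.   205.    55.    52.     2.3  453.9  -13. ]
 [ 448.9  214.7 2773.5  421.   189.    58.    53.    90.   643.6    5.5]
 [ 276.7  169.6 3039.   249.   141.    57.    58.     2.9  456.6   52.8]
 [ 453.5  152.5 3182.5  424.   124.    61.    58.    90.   641.4   71.3]
 [ 278.   102.9 3510.   249.    72.    60.    63.     2.2  459.5  118.6]]
blue
[[275.5 291.7 820.  261.  275.   29.   34.   81.3]]
orange
[]
[115  30 112][111  24 172][106  35 110][ 16  95 145]grey
[[  315.    396.4  6483.     95.    389.    441.     16.     90. ]
 [  415.4   344.7   223.5   410.    329.     16.     26.     90. 
[... 882 characters left out ...]
380.    62.    62.    63.    90.   641.5   71.2]
 [ 224.4   38.5 4059.   193.     4.    63.    70.    90.   459.5  118.5]]
blue
[[226.6 241.5 889.5 211.  225.   32.   34.   83.7]
 [626.3  90.2 593.5 612.   73.   28.   33.   67.8]]
orange
[]
[ 16  98 149][ 17  99 144][ 17 100 146][ 16  98 164]grey
[[  315.3   397.6  7428.5    95.    389.    441.     21.     90. ]
 [  592.1   245.8 14852.5   534.    162.    106.    165.      0.9]
 [  405.6   173.  16913.5   371.     48.     76.    265.      1.4]
 [  415.5    41.5   545.    378.     37.     76.     10.     88. ]
 [  626.2    78.2  2882.5   604.      0.     36.    130.     90. ]
 [  226.6   131.9 18463.5   188.      0.     74.    274.     90. ]]
```

View pics/w2.png

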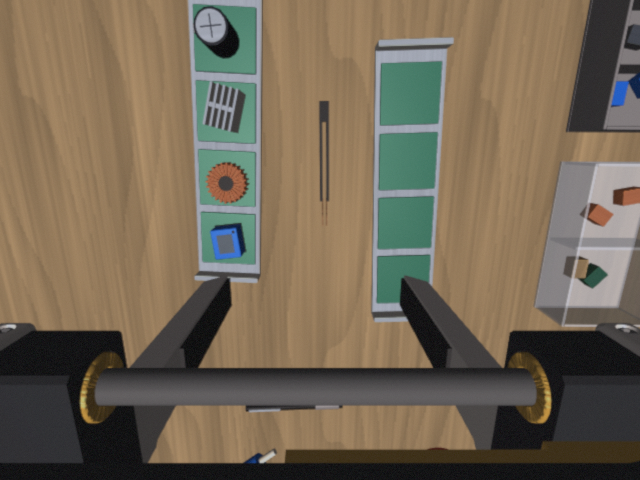

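The second view shows all four empty pads, at (410,93), (407,160), (405,222) and (401,276), the last with its bottom edge at a finger. Pad positions cast onto z=10 agree between the two views to 0.2 mm, with 65.8 mm spacing, so the height holds. Next I measure the component tops.

```bash
python3 - <<'E'
from meas import *
import pickle
np.set_printoptions(precision=1,suppress=True)
pads=dict(relay=(450.8,-78.7,36),toroid=(453.7,-13,30),heatsink=(456.6,52.8,45),capacitor=(459.5,118.5,55))
res={}
for f in("w1","w2"):
    s,p,d=pickle.load(open(f+".pkl","rb")); c=cam("wrist",s)
    v,u=np.mgrid[:480,:640]; C,dr=ray(c,np.c_[u.ravel(),v.ravel()])
    W=(C+dr*d.reshape(-1,1)).reshape(480,640,3)
    for n,(x,y,zt) in pads.items():
        near=(abs(W[...,0]-x)<29)&(abs(W[...,1]-y)<29)&(d>0)
        hi=np.percentile(W[near][:,2],[2,50,97])
        m=(near&(abs(W[...,2]-zt)<4)).astype(np.uint8)*255
        m=cv2.morphologyEx(m,cv2.MORPH_OPEN,np.ones((2,2)))
        q=np.argwhere(m>0)[:,::-1].astype(np.int32); h=cv2.convexHull(q.reshape(-1,1,2))
        M=cv2.moments(h); uv=np.array([M['m10'],M['m01']])/M['m00']
        P=plane(c,h.reshape(-1,2),zt)[:,:2].astype(np.float32)
        r=cv2.minAreaRect(P); res[f,n]=(c,uv)
        print(f,n,uv,"z",hi,"plane",plane(c,uv,zt)[0],"rect",r)
for n in pads: print(n,tri(*(res["w1",n][0],[res["w1",n][1]]),res["w2",n][0],[res["w2",n][1]]))
for f,b in(("w1",(235,45,325,330)),):
    p=pickle.load(open(f+".pkl","rb"))[1][b[1]:b[3],b[0]:b[2]]
    cv2.imwrite("pics/c1.png",cv2.rotate(cv2.resize(p[:,:,::-1],None,fx=2.7,fy=2.7,interpolation=cv2.INTER_CUBIC),cv2.ROTATE_90_CLOCKWISE))
E
```

```text
w1 relay [276.5 295.4] z [ 8.1 10.7 36.9] plane [456.1 -79.2  36. ] rect ((456.09942626953125, -79.27399444580078), (27.953649520874023, 32.96142578125), 7.1842193603515625)
w1 toroid [277.9 239.1] z [  9.1 276.2 326.8] plane [458.3 -17.7  30. ] rect ((458.25152587890625, -17.706192016601562), (39.88628387451172, 39.68605041503906), 37.95355987548828)
w1 heatsink [277.8 171.6] z [  9.1 318.1 327. ] plane [461.4  52.9  45. ] rect ((461.35955810546875, 52.51460266113281), (37.85615539550781, 26.124923706054688), 75.47652435302734)
w1 capacitor [273.6 100.9] z [ 8.3 10.5 56.4] plane [460.2 114.9  55. ] rect ((460.1385192871094, 114.64451599121094), (28.854703903198242, 29.247947692871094), 45.95027160644531)
w2 relay [227.2 244. ] z [ 8.1 10.7 36.9] plane [456.5 -79.3  36. ] rect ((456.52838134765625, -79.5274429321289), (28.434289932250977, 32.305213928222656), 6.933509826660156)
w2 toroid [226.8 184. ] z [  8.4  27.7 317.2] plane [458.4 -18.1  30. ] rect ((458.6144714355469, -18.385051727294922), (40.14088439941406, 40.233699798583984), 78.79864501953125)
w2 heatsink [221.6 107.4] z [ 8.3 11.1 45.8] plane [461.6  52.7  45. ] rect ((461.6460266113281, 52.41585159301758), (37.70328140258789, 27.01276969909668), 75.69235229492188)
w2 capacitor [212.2  27.3] z [ 8.3 10.8 56.5] plane [460.4 114.6  55. ] rect ((460.5475769042969, 114.43414306640625), (29.592403411865234, 29.748199462890625), 56.98836898803711)
relay (array([[456. , -79.8,  34.4]]), array([0.2]))
toroid (array([[458.1, -18.1,  28.7]]), array([0.2]))
heatsink (array([[461.3,  52.9,  43.8]]), array([0.]))
capacitor (array([[460. , 115.1,  53.6]]), array([0.]))
```

View pics/c1.png

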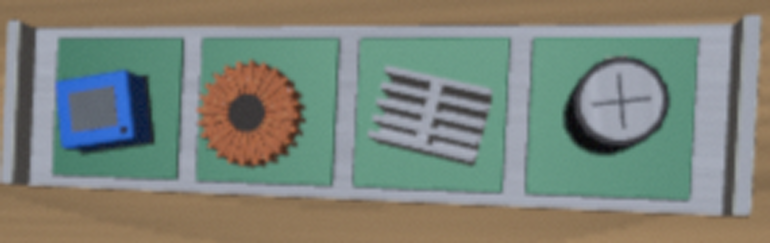

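The crop, with image right being +y, shows relay, toroid, heatsink and capacitor in order, each slightly off centre on its pad. The relay is turned about +7° and the heatsink about −14.5°. Top heights of 54–29 mm and the sizes all match the given values. I'll start with the capacitor.

```bash
python3 go.py 460.2 114.8 95 1.577
```

```text
2.1 pos [547.547 -59.72  205.189] [-3.141 -0.     1.577] -> [175.  -86.2 110.3] [-0.001 -0.    -0.   ]
```

```bash
echo '[[[3.7,-1.8,2,0,0,0],[7.5,-3.7,4,0,0,0],[11.2,-5.5,6.5,0,0,0],[15,-7.4,9,0,0,0],[17.5,-8.6,11,0,0,0]]]' > rows.txt && python3 nudge.py rows.txt >/dev/null
echo '[[[0,0,0,0,0,0],[0,0,0,0,0,0],[0,0,0,0,0,0]]]' > rows.txt && python3 nudge.py rows.txt; python3 go.py 460.2 114.8 24 1.577
```

```text
clock: 2.9
eef_pos: [461.4, 113.6, 96.4]
eef_rot: [3.14, -0.0, 1.576]
wrist_force: [0.4, -0.4, 0.5]
finger_gap: 93.6
finger_force: 0.0
2.9 pos [461.408 113.552  96.382] [ 3.14  -0.     1.576] -> [ 1.2 -1.3 72.4] [ 0.002 -0.    -0.001]
```

Scaled: 72 mm is 7.2, -1 mm is -0.1.

```bash
echo '[[[0.1,-0.1,2.5,0,0,0],[0.1,-0.1,5,0,0,0],[0.1,-0.1,6.5,0,0,0],[0.1,-0.1,7.2,0,0,0],[0.1,-0.1,7.2,0,0,0]]]' > rows.txt && python3 nudge.py rows.txt
echo '[[[0,0,0,0,0,0],[0,0,0,0,0,0],[0,0,0,0,0,0],[0,0,0,0,0,0],[0,0,0,0,0,0]]]' > rows.txt && python3 nudge.py rows.txt 20 15
echo '[[[0,0,0,0,0,0],[0,0,0,0,0,0],[0,0,0,0,0,0]]]' > rows.txt && python3 nudge.py rows.txt
```

```text
clock: 3.4
eef_pos: [460.1, 114.1, 23.4]
eef_rot: [-3.141, 0.0, 1.575]
wrist_force: [-0.6, 0.6, -0.1]
finger_gap: 94.0
finger_force: 0.0
clock: 3.9
eef_pos: [460.0, 114.6, 23.7]
eef_rot: [3.141, -0.0, 1.576]
wrist_force: [0.4, 0.7, -0.1]
finger_gap: 57.5
finger_force: 0.0
clock: 4.2
eef_pos: [459.9, 114.6, 23.4]
eef_rot: [-3.142, 0.0, 1.576]
wrist_force: [-0.3, 0.7, 0.6]
finger_gap: 33.3
finger_force: 0.0
```

Scaled: -70 mm is -7, -45 mm is -4.5.

```bash
echo '[[[0,0,0,0,0,0],[0,0,0,0,0,0],[0,0,0,0,0,0]]]' > rows.txt && python3 nudge.py rows.txt 
echo '[[[0,0,-2,0,0,0],[0,0,-4.5,0,0,0],[0,0,-7,0,0,0],[0,0,-7,0,0,0]]]' > rows.txt && python3 nudge.py rows.txt; python3 go.py 648.5 -126.2 93.5 1.577
```

```text
clock: 4.5
eef_pos: [459.9, 114.5, 23.4]
eef_rot: [-3.142, 0.0, 1.576]
wrist_force: [-0.8, 0.2, -0.4]
finger_gap: 28.8
finger_force: 15.0
clock: 4.9
eef_pos: [461.4, 114.8, 96.1]
eef_rot: [3.137, -0.001, 1.576]
wrist_force: [0.5, -0.4, -1.0]
finger_gap: 28.6
finger_force: 15.0
4.9 pos [461.383 114.811  96.137] [ 3.137 -0.001  1.576] -> [-241.9  185.9    3.3] [ 0.005 -0.001 -0.001]
```

```bash
echo '[[[-3.8,2.9,0,0,0,0],[-7.6,5.8,0,0,0,0],[-11.4,8.8,0,0,0,0],[-15.2,11.7,0,0,0,0],[-19,14.6,0,0,0,0]]]' > rows.txt && python3 nudge.py rows.txt >/dev/null
echo '[[[-3.5,2.7,0,0,0,0],[-5.2,4,0,0,0,0],[-5.2,4,0,0,0,0],[-5.2,4,0,0,0,0]]]' > rows.txt && python3 nudge.py rows.txt;python3 go.py 648.5 -126.2 24.2 1.577
```

```text
clock: 5.8
eef_pos: [646.5, -126.3, 91.9]
eef_rot: [-3.14, -0.001, 1.575]
wrist_force: [-0.4, -0.2, -0.1]
finger_gap: 28.4
finger_force: 15.0
5.8 pos [ 646.492 -126.274   91.892] [-3.14  -0.001  1.575] -> [ 0.   2.1 67.7] [-0.002 -0.001 -0.002]
```

Scaled: 64 mm is 6.4, 62 mm is 6.2.

```bash
echo '[[[0,0.2,2.5,0,0,0],[0,0.2,5,0,0,0],[0,0.2,6.2,0,0,0],[0,0.2,6.4,0,0,0],[0,0.2,6.4,0,0,0]]]' > rows.txt && python3 nudge.py rows.txt;python3 go.py 648.5 -126.2 24 1.577
```

```text
clock: 6.3
eef_pos: [649.2, -126.1, 30.0]
eef_rot: [3.141, 0.0, 1.576]
wrist_force: [-0.3, -0.4, -0.1]
finger_gap: 28.7
finger_force: 15.0
6.3 pos [ 649.237 -126.093   30.021] [3.141 0.    1.576] -> [-0.1 -0.7  6. ] [ 0.     0.    -0.001]
```

```bash
echo '[[[0,-0.07,0.3,0,0,0],[0,-0.07,0.5,0,0,0],[0,-0.07,0.55,0,0,0],[0,-0.07,0.55,0,0,0]]]' > rows.txt && python3 nudge.py rows.txt;echo '[[[0,0,0.05,0,0,0],[0,0,0.05,0,0,0]]]' > rows.txt && python3 nudge.py rows.txt
```

```text
clock: 6.7
eef_pos: [648.5, -126.6, 24.2]
eef_rot: [3.141, 0.0, 1.576]
wrist_force: [0.0, 0.7, -1.6]
finger_gap: 28.9
finger_force: 15.0
clock: 6.9
eef_pos: [648.5, -126.5, 23.5]
eef_rot: [3.141, 0.0, 1.576]
wrist_force: [-0.4, -0.2, -0.3]
finger_gap: 28.9
finger_force: 15.0
```

```bash
echo '[[[0,0,0.03,0,0,0],[0,0,0.03,0,0,0]]]' > rows.txt && python3 nudge.py rows.txt;echo '[[[0,0,0.04,0,0,0],[0,0,0.04,0,0,0]]]' > rows.txt && python3 nudge.py rows.txt
```

```text
clock: 7.1
eef_pos: [648.5, -126.5, 23.5]
eef_rot: [3.141, 0.0, 1.576]
wrist_force: [-1.4, 0.8, 4.3]
finger_gap: 28.6
finger_force: 15.0
clock: 7.3
eef_pos: [648.5, -126.5, 23.4]
eef_rot: [3.141, 0.0, 1.576]
wrist_force: [-4.1, 1.1, 7.9]
finger_gap: 28.6
finger_force: 15.0
```

Contact is felt at z = 23.5. Releasing, then on to the heatsink.

Scaled: -0.4 mm is -0.04.

```bash
echo '[[[0,0,-0.04,0,0,0],[0,0,-0.04,0,0,0],[0,0,-0.04,0,0,0],[0,0,-0.04,0,0,0],[0,0,-0.04,0,0,0]]]' > rows.txt && python3 nudge.py rows.txt 70
echo '[[[0,0,-2,0,0,0],[0,0,-4.5,0,0,0],[0,0,-7.5,0,0,0],[0,0,-7.5,0,0,0]]]' > rows.txt && python3 nudge.py rows.txt; python3 go.py 461.4 52.7 95 1.318
```

```text
clock: 7.8
eef_pos: [648.4, -126.5, 23.0]
eef_rot: [-3.141, -0.0, 1.576]
wrist_force: [-0.8, -0.4, -0.2]
finger_gap: 65.0
finger_force: 0.0
clock: 8.2
eef_pos: [650.2, -126.9, 102.6]
eef_rot: [3.135, 0.002, 1.576]
wrist_force: [-0.3, -0.7, -0.3]
finger_gap: 70.1
finger_force: 0.0
8.2 pos [ 650.221 -126.914  102.613] [3.135 0.002 1.576] -> [ 180.6 -188.     6.1] [0.007 0.001 0.258]
```

Scaled: -165 mm is -16.5, 160 mm is 16, 0.257 rad is 1.028.

```bash
echo '[[[3.2,-3.3,0,0,0,0.24],[6.4,-6.6,0,0,0,0.48],[9.6,-9.9,0,0,0,0.72],[12.8,-13.2,0,0,0,0.96],[16,-16.5,0,0,0,1.028]]]' > rows.txt && python3 nudge.py rows.txt >/dev/null; echo '[[[0,0,0,0,0,0],[0,0,0,0,0,0]]]' > rows.txt && python3 nudge.py rows.txt; python3 go.py 461.4 52.7 93 1.318
```

```text
clock: 8.9
eef_pos: [482.6, 33.0, 98.2]
eef_rot: [3.141, -0.0, 1.32]
wrist_force: [-0.2, -0.7, 0.3]
finger_gap: 70.3
finger_force: 0.0
8.9 pos [482.568  33.03   98.183] [ 3.141 -0.     1.32 ] -> [ 13.8 -25.4   5.2] [ 0.    -0.     0.002]
```

```bash
echo '[[[1.4,-2.55,0.5,0,0,0],[1.4,-2.55,2,0,0,0],[1.4,-2.55,4.5,0,0,0],[1.4,-2.55,7,0,0,0],[1.4,-2.55,7.7,0,0,0]]]' > rows.txt && python3 nudge.py rows.txt >/dev/null; echo '[[[0,0,0,0,0,0],[0,0,0,0,0,0]]]' > rows.txt && python3 nudge.py rows.txt; python3 go.py 461.4 52.7 20 1.318
```

```text
clock: 9.6
eef_pos: [462.2, 52.3, 21.9]
eef_rot: [3.141, -0.0, 1.318]
wrist_force: [0.1, 0.4, 0.0]
finger_gap: 69.9
finger_force: 0.0
9.6 pos [462.205  52.295  21.862] [ 3.141 -0.     1.318] -> [ 0.2 -0.9  1.9] [ 0.001 -0.     0.   ]
```

```bash
echo '[[[0.02,-0.09,0.2,0,0,0],[0.02,-0.09,0.2,0,0,0],[0.02,-0.09,0.2,0,0,0],[0.02,-0.09,0.2,0,0,0],[0.02,-0.09,0.2,0,0,0]]]' > rows.txt && python3 nudge.py rows.txt 18 15 >/dev/null; echo '[[[0,0,0,0,0,0],[0,0,0,0,0,0],[0,0,0,0,0,0],[0,0,0,0,0,0]]]' > rows.txt && python3 nudge.py rows.txt; 
echo '[[[0,0,-2,0,0,0],[0,0,-4.5,0,0,0],[0,0,-7,0,0,0],[0,0,-7,0,0,0],[0,0,-7,0,0,0]]]' > rows.txt && python3 nudge.py rows.txt; python3 go.py 646.1 -60.4 90 1.607
```

```text
clock: 10.5
eef_pos: [460.6, 53.0, 19.2]
eef_rot: [3.142, -0.0, 1.319]
wrist_force: [-0.6, -0.1, 2.1]
finger_gap: 26.1
finger_force: 15.0
clock: 11.0
eef_pos: [460.5, 53.0, 88.8]
eef_rot: [3.141, -0.0, 1.319]
wrist_force: [-0.6, -0.3, -1.4]
finger_gap: 25.6
finger_force: 15.0
11.0 pos [460.51   52.974  88.81 ] [ 3.141 -0.     1.319] -> [-63.5 208.   -1.1] [ 0.    -0.    -0.288]
```

Scaled: 208 mm is 20.8, 167 mm is 16.7, -0.288 rad is -1.152.

```bash
echo '[[[-1.3,4.2,0,0,0,-0.28],[-2.6,8.4,0,0,0,-0.56],[-3.8,12.5,0,0,0,-0.84],[-5.1,16.7,0,0,0,-1.12],[-6.35,20.8,0,0,0,-1.152]]]' > rows.txt && python3 nudge.py rows.txt >/dev/null; echo '[[[0,0,0,0,0,0],[0,0,0,0,0,0],[0,0,0,0,0,0]]]' > rows.txt && python3 nudge.py rows.txt; python3 go.py 646.1 -60.7 20 1.607
```

```text
clock: 11.8
eef_pos: [645.2, -59.8, 88.0]
eef_rot: [-3.14, -0.0, 1.607]
wrist_force: [-0.9, 0.6, -0.5]
finger_gap: 25.6
finger_force: 15.0
11.8 pos [645.198 -59.755  88.007] [-3.14  -0.     1.607] -> [-1.  1. 68.] [-0.002 -0.     0.   ]
```

```bash
echo '[[[-0.05,0.1,2.5,0,0,0],[-0.05,0.1,5,0,0,0],[-0.05,0.1,6.2,0,0,0],[-0.05,0.1,6.5,0,0,0],[-0.05,0.1,6.5,0,0,0]]]' > rows.txt && python3 nudge.py rows.txt>/dev/null;echo '[[[0,0,0,0,0,0],[0,0,0,0,0,0]]]' > rows.txt && python3 nudge.py rows.txt;python3 go.py 646.1 -60.2 19.5 1.607
```

```text
clock: 12.5
eef_pos: [647.7, -60.8, 25.3]
eef_rot: [3.14, 0.0, 1.607]
wrist_force: [0.5, 0.1, 0.2]
finger_gap: 26.0
finger_force: 15.0
12.5 pos [647.748 -60.842  25.346] [3.14  0.    1.607] -> [ 0.7 -1.6  5.8] [ 0.002  0.    -0.   ]
```

```bash
echo '[[[0.05,-0.16,0.3,0,0,0],[0.05,-0.16,0.45,0,0,0],[0.05,-0.16,0.55,0,0,0],[0.05,-0.16,0.55,0,0,0]]]' > rows.txt && python3 nudge.py rows.txt;echo '[[[0,0,0.04,0,0,0],[0,0,0.04,0,0,0]]]' > rows.txt && python3 nudge.py rows.txt;echo '[[[0,0,0.03,0,0,0],[0,0,0.03,0,0,0]]]' > rows.txt && python3 nudge.py rows.txt
```

```text
clock: 12.9
eef_pos: [645.5, -60.4, 19.3]
eef_rot: [-3.141, -0.0, 1.607]
wrist_force: [-4.2, 0.4, 6.5]
finger_gap: 26.1
finger_force: 15.0
clock: 13.1
eef_pos: [645.6, -60.4, 19.3]
eef_rot: [-3.141, -0.0, 1.607]
wrist_force: [-6.6, 1.4, 9.9]
finger_gap: 26.3
finger_force: 15.0
clock: 13.3
eef_pos: [645.6, -60.4, 19.2]
eef_rot: [-3.142, 0.0, 1.607]
wrist_force: [-7.9, 1.4, 13.3]
finger_gap: 25.9
finger_force: 15.0
```

Touched down. Backing off the preload, releasing, lifting.

Scaled: -0.7 mm is -0.07.

```bash
echo '[[[0,0,-0.07,0,0,0],[0,0,-0.07,0,0,0]]]' > rows.txt && python3 nudge.py rows.txt >/dev/null; echo '[[[0,0,0,0,0,0],[0,0,0,0,0,0],[0,0,0,0,0,0],[0,0,0,0,0,0],[0,0,0,0,0,0]]]' > rows.txt && python3 nudge.py rows.txt 75
echo '[[[0,0,-2,0,0,0],[0,0,-4.5,0,0,0],[0,0,-7.5,0,0,0],[0,0,-7.5,0,0,0],[0,0,-7.5,0,0,0]]]' > rows.txt && python3 nudge.py rows.txt; python3 go.py 458.3 -17.9 93 1.527
```

```text
clock: 14.0
eef_pos: [645.6, -60.4, 18.5]
eef_rot: [-3.141, 0.0, 1.607]
wrist_force: [-0.4, -0.2, 0.5]
finger_gap: 62.3
finger_force: 0.0
clock: 14.5
eef_pos: [645.7, -60.4, 93.8]
eef_rot: [3.141, 0.0, 1.607]
wrist_force: [-0.2, 0.5, -0.5]
finger_gap: 75.0
finger_force: 0.0
14.5 pos [645.699 -60.406  93.804] [3.141 0.    1.607] -> [  49.2 -185.7    0.7] [0.001 0.    0.08 ]
```

Scaled: -185.7 mm is -18.57, -152 mm is -15.2, 0.08 rad is 0.32.

```bash
echo '[[[1,-3.8,0,0,0,0.08],[2,-7.6,0,0,0,0.16],[3,-11.4,0,0,0,0.24],[4,-15.2,0,0,0,0.32],[4.92,-18.57,0,0,0,0.32]]]' > rows.txt && python3 nudge.py rows.txt >/dev/null; echo '[[[0,0,0,0,0,0],[0,0,0,0,0,0],[0,0,0,0,0,0]]]' > rows.txt && python3 nudge.py rows.txt; python3 go.py 458.3 -17.9 15 1.527
```

```text
clock: 15.3
eef_pos: [458.9, -18.1, 93.3]
eef_rot: [-3.141, -0.0, 1.527]
wrist_force: [-0.2, 0.1, -0.4]
finger_gap: 75.0
finger_force: 0.0
15.3 pos [458.889 -18.069  93.307] [-3.141 -0.     1.527] -> [ 0.1 -0.6 78.3] [-0. -0. -0.]
```

Scaled: 76 mm is 7.6, 70 mm is 7.

```bash
echo '[[[0,-0.06,2.5,0,0,0],[0,-0.06,5,0,0,0],[0,-0.06,7,0,0,0],[0,-0.06,7.6,0,0,0],[0,-0.06,7.6,0,0,0]]]' > rows.txt && python3 nudge.py rows.txt >/dev/null; echo '[[[0,0,0,0,0,0],[0,0,0,0,0,0]]]' > rows.txt && python3 nudge.py rows.txt; python3 go.py 458.3 -17.9 14 1.527
```

```text
clock: 16.0
eef_pos: [458.3, -18.0, 18.5]
eef_rot: [3.14, 0.0, 1.527]
wrist_force: [-0.8, 0.6, -0.3]
finger_gap: 75.0
finger_force: 0.0
16.0 pos [458.325 -17.954  18.514] [3.14  0.    1.527] -> [ 0.1 -0.   4.5] [ 0.001  0.    -0.   ]
```

Scaled: 4 mm is 0.4.

```bash
echo '[[[0,0,0.4,0,0,0],[0,0,0.4,0,0,0],[0,0,0.4,0,0,0],[0,0,0.4,0,0,0],[0,0,0.4,0,0,0]]]' > rows.txt && python3 nudge.py rows.txt 30 20 >/dev/null; echo '[[[0,0,0,0,0,0],[0,0,0,0,0,0],[0,0,0,0,0,0],[0,0,0,0,0,0]]]' > rows.txt && python3 nudge.py rows.txt; 
echo '[[[0,0,-2,0,0,0],[0,0,-4.5,0,0,0],[0,0,-7.5,0,0,0],[0,0,-7.5,0,0,0],[0,0,-7.5,0,0,0]]]' > rows.txt && python3 nudge.py rows.txt; python3 go.py 643.8 5.4 89 1.607
```

```text
clock: 16.9
eef_pos: [457.7, -17.9, 13.7]
eef_rot: [3.142, 0.0, 1.527]
wrist_force: [-0.9, -0.9, 2.5]
finger_gap: 39.2
finger_force: 20.0
clock: 17.4
eef_pos: [457.7, -17.9, 88.6]
eef_rot: [3.141, 0.0, 1.527]
wrist_force: [0.9, 0.7, -0.3]
finger_gap: 39.6
finger_force: 20.0
17.4 pos [457.68  -17.85   88.551] [3.141 0.    1.527] -> [ 31.4 184.9  -0.3] [ 0.001  0.    -0.08 ]
```

Scaled: 185 mm is 18.5, 152 mm is 15.2, -0.08 rad is -0.32.

```bash
echo '[[[0.6,3.8,0,0,0,-0.08],[1.2,7.6,0,0,0,-0.16],[1.8,11.4,0,0,0,-0.24],[2.5,15.2,0,0,0,-0.32],[3.14,18.5,0,0,0,-0.32]]]' > rows.txt && python3 nudge.py rows.txt >/dev/null; echo '[[[0,0,0,0,0,0],[0,0,0,0,0,0],[0,0,0,0,0,0]]]' > rows.txt && python3 nudge.py rows.txt; python3 go.py 643.8 5.4 20 1.607
```

```text
clock: 18.2
eef_pos: [642.8, 5.3, 87.6]
eef_rot: [-3.14, -0.0, 1.607]
wrist_force: [-0.5, -0.1, -0.3]
finger_gap: 39.5
finger_force: 20.0
18.2 pos [642.806   5.256  87.573] [-3.14  -0.     1.607] -> [ 0.1  1.1 67.6] [-0.002 -0.    -0.   ]
```

```bash
echo '[[[0,0.04,2.5,0,0,0],[0,0.04,5,0,0,0],[0,0.04,6.4,0,0,0],[0,0.04,6.7,0,0,0],[0,0.04,6.7,0,0,0]]]' > rows.txt && python3 nudge.py rows.txt>/dev/null;echo '[[[0,0,0,0,0,0],[0,0,0,0,0,0],[0,0,0,0,0,0]]]' > rows.txt && python3 nudge.py rows.txt;python3 go.py 643.8 5.4 14 1.607
```

```text
clock: 19.0
eef_pos: [644.6, 5.4, 22.4]
eef_rot: [3.14, 0.0, 1.607]
wrist_force: [-0.2, 0.7, -1.0]
finger_gap: 39.9
finger_force: 20.0
19.0 pos [644.617   5.398  22.447] [3.14  0.    1.607] -> [ 0.  -0.8  8.4] [ 0.001  0.    -0.   ]
```

```bash
echo '[[[0,-0.04,0.3,0,0,0],[0,-0.04,0.55,0,0,0],[0,-0.04,0.7,0,0,0],[0,-0.04,0.72,0,0,0],[0,-0.04,0.72,0,0,0]]]' > rows.txt && python3 nudge.py rows.txt;echo '[[[0,0,0.04,0,0,0],[0,0,0.04,0,0,0]]]' > rows.txt && python3 nudge.py rows.txt;echo '[[[0,0,0.04,0,0,0],[0,0,0.04,0,0,0]]]' > rows.txt && python3 nudge.py rows.txt
```

```text
clock: 19.5
eef_pos: [643.9, 5.4, 14.4]
eef_rot: [-3.141, -0.0, 1.607]
wrist_force: [0.3, 0.8, -1.2]
finger_gap: 39.9
finger_force: 20.0
clock: 19.7
eef_pos: [643.9, 5.4, 14.1]
eef_rot: [3.142, -0.0, 1.607]
wrist_force: [-0.1, -0.3, -0.9]
finger_gap: 39.5
finger_force: 20.0
clock: 19.9
eef_pos: [643.9, 5.4, 13.8]
eef_rot: [3.141, -0.0, 1.607]
wrist_force: [-0.5, -0.8, 0.6]
finger_gap: 39.6
finger_force: 20.0
```

Scaled: 0.2 mm is 0.02.

```bash
echo '[[[0,0,0.02,0,0,0],[0,0,0.02,0,0,0]]]' > rows.txt && python3 nudge.py rows.txt; echo '[[[0,0,0,0,0,0],[0,0,0,0,0,0],[0,0,0,0,0,0],[0,0,0,0,0,0],[0,0,0,0,0,0]]]' > rows.txt && python3 nudge.py rows.txt 75
echo '[[[0,0,-2,0,0,0],[0,0,-4.5,0,0,0],[0,0,-7.8,0,0,0],[0,0,-7.8,0,0,0],[0,0,-7.8,0,0,0]]]' > rows.txt && python3 nudge.py rows.txt; python3 go.py 456.3 -79.3 91 1.694
```

```text
clock: 20.1
eef_pos: [644.0, 5.3, 13.8]
eef_rot: [3.141, 0.0, 1.607]
wrist_force: [-2.4, -0.2, 3.9]
finger_gap: 39.6
finger_force: 20.0
clock: 20.6
eef_pos: [643.8, 5.4, 13.4]
eef_rot: [-3.141, -0.0, 1.607]
wrist_force: [0.0, -1.0, -0.1]
finger_gap: 74.5
finger_force: 0.0
clock: 21.1
eef_pos: [644.0, 5.4, 91.8]
eef_rot: [3.141, 0.0, 1.607]
wrist_force: [0.0, 0.4, -0.2]
finger_gap: 74.9
finger_force: 0.0
21.1 pos [644.032   5.35   91.817] [3.141 0.    1.607] -> [ -77.8 -190.7    0.6] [ 0.001  0.    -0.087]
```

Scaled: -190.7 mm is -19.07, -156 mm is -15.6, -0.087 rad is -0.348.

```bash
echo '[[[-1.6,-3.9,0,0,0,-0.08],[-3.2,-7.8,0,0,0,-0.16],[-4.8,-11.7,0,0,0,-0.24],[-6.4,-15.6,0,0,0,-0.348],[-7.8,-19.07,0,0,0,-0.348]]]' > rows.txt && python3 nudge.py rows.txt >/dev/null; echo '[[[0,0,0,0,0,0],[0,0,0,0,0,0],[0,0,0,0,0,0]]]' > rows.txt && python3 nudge.py rows.txt; python3 go.py 456.3 -79.3 17 1.694
```

```text
clock: 21.9
eef_pos: [456.7, -79.2, 91.1]
eef_rot: [-3.141, -0.0, 1.694]
wrist_force: [0.4, -0.1, -0.7]
finger_gap: 74.9
finger_force: 0.0
21.9 pos [456.661 -79.199  91.082] [-3.141 -0.     1.694] -> [-0.1 -0.4 74.1] [-0. -0.  0.]
```

```bash
echo '[[[0,0,2.5,0,0,0],[0,0,5,0,0,0],[0,0,7,0,0,0],[0,0,7.4,0,0,0],[0,0,7.4,0,0,0]]]' > rows.txt && python3 nudge.py rows.txt >/dev/null; echo '[[[0,0,0,0,0,0],[0,0,0,0,0,0],[0,0,0,0,0,0]]]' > rows.txt && python3 nudge.py rows.txt; echo '[[[0,0,0,0,0,0],[0,0,0,0,0,0],[0,0,0,0,0,0],[0,0,0,0,0,0],[0,0,0,0,0,0]]]' > rows.txt && python3 nudge.py rows.txt 20 12 >/dev/null; echo '[[[0,0,0,0,0,0],[0,0,0,0,0,0],[0,0,0,0,0,0],[0,0,0,0,0,0]]]' > rows.txt && python3 nudge.py rows.txt
```

```text
clock: 22.7
eef_pos: [456.5, -79.5, 18.1]
eef_rot: [3.14, 0.0, 1.694]
wrist_force: [-0.6, 0.5, 0.1]
finger_gap: 74.9
finger_force: 0.0
clock: 23.6
eef_pos: [456.1, -79.4, 17.4]
eef_rot: [-3.142, -0.0, 1.694]
wrist_force: [-0.5, 0.0, 0.5]
finger_gap: 27.7
finger_force: 12.0
```

```bash

echo '[[[0,0,-2,0,0,0],[0,0,-4.5,0,0,0],[0,0,-7.2,0,0,0],[0,0,-7.2,0,0,0],[0,0,-7.2,0,0,0]]]' > rows.txt && python3 nudge.py rows.txt; python3 go.py 641.4 71.2 89.5 1.607
```

```text
clock: 24.1
eef_pos: [456.1, -79.4, 89.4]
eef_rot: [3.141, 0.0, 1.694]
wrist_force: [-0.9, 0.2, -0.9]
finger_gap: 27.7
finger_force: 12.0
24.1 pos [456.14  -79.447  89.425] [3.141 0.    1.694] -> [126.8 202.3   0. ] [0.001 0.    0.087]
```

Scaled: 199 mm is 19.9, 160 mm is 16, 0.087 rad is 0.348.

```bash
echo '[[[2.5,4,0,0,0,0.08],[5,8,0,0,0,0.16],[7.5,12,0,0,0,0.24],[10,16,0,0,0,0.348],[12.5,19.9,0,0,0,0.348]]]' > rows.txt && python3 nudge.py rows.txt >/dev/null; echo '[[[0.18,0.33,0,0,0,0],[0.18,0.33,0,0,0,0],[0.18,0.33,0,0,0,0],[0.18,0.33,0,0,0,0]]]' > rows.txt && python3 nudge.py rows.txt; python3 go.py 641.4 71.2 24 1.607
```

```text
clock: 25.0
eef_pos: [640.8, 69.9, 89.4]
eef_rot: [-3.141, 0.0, 1.606]
wrist_force: [0.3, -0.3, -0.5]
finger_gap: 28.2
finger_force: 12.0
25.0 pos [640.795  69.94   89.352] [-3.141  0.     1.606] -> [ 1.2  0.7 65.4] [-0.001  0.    -0.001]
```

Scaled: 66 mm is 6.6, 62 mm is 6.2.

```bash
echo '[[[0.12,0.05,2.5,0,0,0],[0.12,0.05,5,0,0,0],[0.12,0.05,6.2,0,0,0],[0.12,0.05,6.6,0,0,0],[0.12,0.05,6.6,0,0,0]]]' > rows.txt && python3 nudge.py rows.txt>/dev/null;echo '[[[0,0,0,0,0,0],[0,0,0,0,0,0],[0,0,0,0,0,0]]]' > rows.txt && python3 nudge.py rows.txt;python3 go.py 641.4 71.2 17.5 1.607
```

```text
clock: 25.8
eef_pos: [642.3, 72.2, 24.2]
eef_rot: [3.14, -0.0, 1.607]
wrist_force: [0.1, -0.3, -1.1]
finger_gap: 28.2
finger_force: 12.0
25.8 pos [642.274  72.182  24.203] [ 3.14  -0.     1.607] -> [-0.9 -0.9  6.7] [ 0.001 -0.    -0.   ]
```

Scaled: 5.5 mm is 0.55, 4.5 mm is 0.45.

```bash
echo '[[[-0.09,-0.06,0.3,0,0,0],[-0.09,-0.06,0.45,0,0,0],[-0.09,-0.06,0.55,0,0,0],[-0.09,-0.06,0.55,0,0,0],[-0.09,-0.06,0.55,0,0,0]]]' > rows.txt && python3 nudge.py rows.txt;echo '[[[0,0,0.04,0,0,0],[0,0,0.04,0,0,0]]]' > rows.txt && python3 nudge.py rows.txt;echo '[[[0,0,0.03,0,0,0],[0,0,0.03,0,0,0]]]' > rows.txt && python3 nudge.py rows.txt
```

```text
clock: 26.3
eef_pos: [641.4, 71.2, 17.9]
eef_rot: [-3.141, 0.0, 1.607]
wrist_force: [-0.4, -0.2, -0.7]
finger_gap: 27.7
finger_force: 12.0
clock: 26.5
eef_pos: [641.4, 71.2, 17.5]
eef_rot: [-3.142, 0.0, 1.607]
wrist_force: [0.0, 0.2, -0.7]
finger_gap: 28.0
finger_force: 12.0
clock: 26.7
eef_pos: [641.4, 71.3, 17.5]
eef_rot: [3.142, -0.0, 1.607]
wrist_force: [-1.2, 0.1, 2.7]
finger_gap: 27.8
finger_force: 12.0
```

Contact. Release, lift, and move back to the view position to check.

```bash
echo '[[[0,0,0,0,0,0],[0,0,0,0,0,0],[0,0,0,0,0,0],[0,0,0,0,0,0],[0,0,0,0,0,0]]]' > rows.txt && python3 nudge.py rows.txt 75
echo '[[[0,0,-2,0,0,0],[0,0,-4.5,0,0,0],[0,0,-8.5,0,0,0],[0,0,-13,0,0,0],[0,0,-18,0,0,0]]]' > rows.txt && python3 nudge.py rows.txt >/dev/null
echo '[[[-4.5,-2,0,0,0,0],[-9,-4,0,0,0,0],[-12.8,-6,0,0,0,0],[-12.8,-8,0,0,0,0],[-12.8,-8,0,0,0,0]]]' > rows.txt && python3 nudge.py rows.txt >/dev/null
echo '[[[0,0,0,0,0,0],[0,0,0,0,0,0],[0,0,0,0,0,0],[0,0,0,0,0,0]]]' > rows.txt && python3 nudge.py rows.txt 
python3 - <<'E'
from meas import *
import pickle
np.set_printoptions(precision=1,suppress=True)
s=manip.read_state(); p,d=manip.camera("wrist"); print(s["eef_pos"])
cv2.imwrite("pics/w3.png",p[:,:,::-1]); pickle.dump((s,p,d),open("w3.pkl","wb"))
c=cam("wrist",s); g=blobs(green(p)); print(np.c_[g[:,:3],plane(c,g[:,:2],10)[:,:2]])
T=dict(relay=(641.4,71.2,36),toroid=(643.8,5.4,30),heatsink=(646.1,-60.4,45),capacitor=(648.5,-126.2,55))
v,u=np.mgrid[:480,:640]; C,dr=ray(c,np.c_[u.ravel(),v.ravel()]); W=(C+dr*d.reshape(-1,1)).reshape(480,640,3)
for n,(x,y,zt) in T.items():
    m=((abs(W[...,0]-x)<29)&(abs(W[...,1]-y)<29)&(abs(W[...,2]-zt)<4)).astype(np.uint8)
    m=cv2.morphologyEx(m,cv2.MORPH_OPEN,np.ones((2,2)))
    q=cv2.convexHull(np.argwhere(m>0)[:,::-1].astype(np.int32).reshape(-1,1,2))
    P=plane(c,q.reshape(-1,2),zt)[:,:2].astype(np.float32); r=cv2.minAreaRect(P); print(n,np.array(r[0])-[x,y],r[1:],np.median(W[m>0][:,2]))
E
```

```text
clock: 27.2
eef_pos: [641.4, 71.3, 17.2]
eef_rot: [3.142, -0.0, 1.607]
wrist_force: [-0.5, -0.7, 0.8]
finger_gap: 63.9
finger_force: 0.0
clock: 28.6
eef_pos: [566.3, -59.1, 197.0]
eef_rot: [-3.141, -0.0, 1.608]
wrist_force: [-0.5, -0.8, 0.3]
finger_gap: 74.8
finger_force: 0.0
[566.3 -59.1 197. ]
[[ 577.7  286.3  315.   865.5 -121.6]
 [ 383.1  281.4 2051.   645.2 -123.6]
 [ 208.4  236.7 2743.   451.1  -78.8]
 [ 389.1  226.4 2786.5  646.1  -60.2]
 [ 208.4  175.4 3137.   454.   -13.2]
 [ 392.7  163.8 3214.   643.8    5.5]
 [ 208.1  107.8 3659.   456.6   52.6]
 [ 396.8   94.8 3737.   641.5   71.3]
 [ 208.5   33.6 4219.5  459.8  117.9]]
relay [ 0.8 -0.5] ((28.380416870117188, 31.88413429260254), 2.101076602935791) 36.04779539650252
toroid [ 1.2 -0.5] ((39.62795639038086, 39.787017822265625), 81.00591278076172) 28.464389757042568
heatsink [ 0.6 -0.5] ((26.805299758911133, 37.4310417175293), 2.2571799755096436) 44.47354271856972
capacitor [-12.5   1.1] ((2.616224765777588, 15.214216232299805), 0.9932654500007629) 55.861467915156254
```

View pics/w3.png

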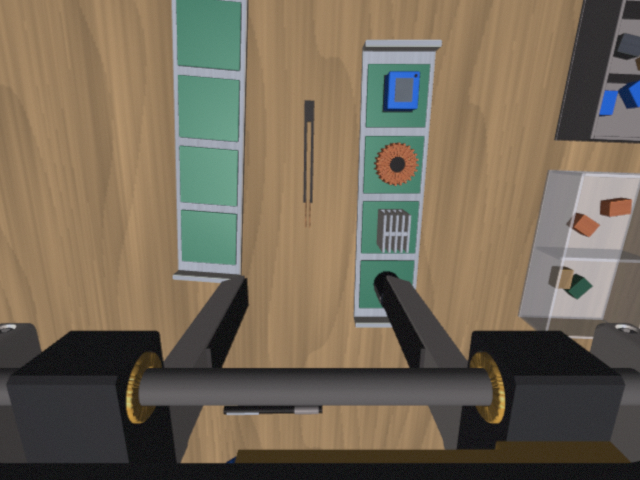

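Relay, toroid and heatsink stand centred to about 1 mm at (403,90), (397,163) and (394,231). The capacitor at (385,282) is half hidden by a finger, so I'll check it from the scene camera.

```bash
python3 - <<'E'
from h import *
p,d=manip.camera("scene"); c=cam("scene")
cv2.imwrite("pics/s4.png",cv2.resize(p[180:380,240:460,::-1],None,fx=2.7,fy=2.7))
v,u=np.mgrid[:480,:640]; C,dr=ray(c,np.c_[u.ravel(),v.ravel()]); W=(C+dr*d.reshape(-1,1)).reshape(480,640,3)
for y,z,x in((71.2,36,641.4),(5.4,30,643.8),(-60.4,45,646.1),(-126.2,55,648.5)):
    m=(abs(W[...,0]-x)<30)&(abs(W[...,1]-y)<30)&(abs(W[...,2]-z)<3)
    P=W[m]; print(m.sum(),((P.min(0)+P.max(0))/2-[x,y,0]).round(1),np.ptp(P,0).round(1))
E
```

```text
274 [ 0.2 -1.3 35.6] [28.8 34.4  5. ]
414 [ 0.5 -1.8 29.6] [40.8 41.6  5.1]
348 [-0.3 -1.7 44.6] [28.  40.6  5.2]
382 [ 0.2 -0.9 55. ] [30.1 30.1  6. ]
```

View pics/s4.png

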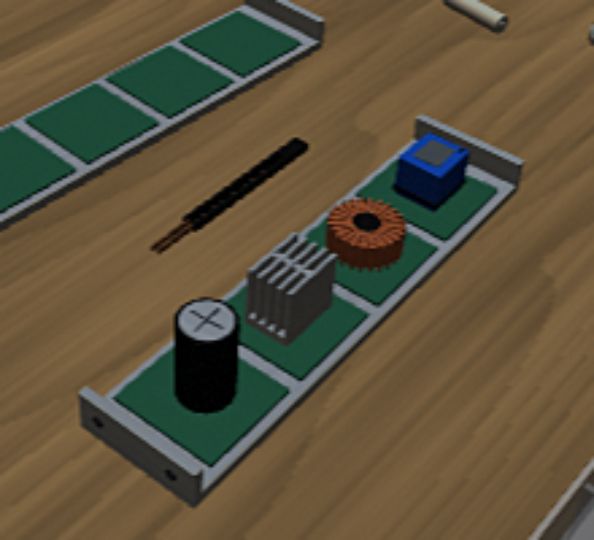

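All four stand upright and centred: capacitor (206,355), heatsink (291,287), toroid (366,233), relay (432,170). The order is reversed, as asked.

```bash
python3 -c "
from cell import manip
print(manip.sign_off())"
```

```text
the job is handed in; nothing more can be done
None
```

The four components now stand upright on the other rack in reverse order (relay, toroid, heatsink, capacitor from the left), each within about 2 mm of its pad's middle and set down gently; the job is handed in after about 29 s of the 80 s allowed.

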